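# Find the full sweet tin by its weight

### The arm

A 6-joint arm with a two-finger parallel gripper is mounted at the origin on the work surface. World frame = base frame: x ahead of the robot, y to its left, z up, the work surface at z = 0. Lengths are in m, angles in rad, forces in N, time in s.
With the tool pointing down it reaches from about 0.2 to 0.875 m from the base axis. Payload 3.4 kg.
Tool frame: the origin (TCP) lies between the finger pads; the fingertips stand manip.tip_extent ahead of it and the grasp point (between the pads) lies 3 mm ahead of it (manip.tip_extent is the distance from the TCP to the fingertips, in m); z points along the fingers, y is the line along which they close (so a half turn about z gives the same grasp; the last joint's range is limited). The gripper opens to 94 mm and grips with 3 to 60 N. Pads are 16 mm wide; open, the fingers measure 119 mm over their backs; the gripper's body (75 mm by 177 mm) begins 78 mm behind the grasp point.
Start: joints at [-1.386, 0.276, 1.505, -0, 1.361, -0.121], TCP at [0.173, -0.548, 0.207] pointing down, gripper open.
Joint ranges: [-2.89, 2.89], [-0.75, 2.08], [0.22, 2.7], [-1.18, 4.32], [0.11, 2.71], [-2.7, 2.7]. Speed limits (rad/s): [2.57, 2.57, 3.14, 3.14, 3.14, 3.14].

### API

Orientations are given as a unit quaternion [x, y, z, w].
In Python, from plant import manip gives the robot as it stands.
- The arm moves only by the shell command python3 -m handwheel 'ROWS' [OPENING]. ROWS is JSON, a list of rows, each a list of 6 numbers: the shift along the tool's x, y, z in units of 40 mm (1.0 is 40 mm), then the turn, a rotation vector about the tool's x, y, z in units of 5 degrees (1.0 is 5 degrees). A call has exactly 5 rows; each row shifts and turns the commanded pose from where the row before left it, along the tool's axes as they then stand; what a row does not reach is not made up. A row lasts 1/10 s, in which the tool goes at most 50 mm and 8.59 degrees, less where a joint would pass 70% of its speed; a pose out of reach is approached as far as the arm can. A call is refused whole if a number of a shift passes 1 or a number of a turn 1, either way. A call with a gripper value outside its range is refused whole. OPENING is the finger opening in mm, from 0 to 94, set as the call begins (- or left out, the last holds). The fingers move at their own pace and stop on an object; the grip force is fixed at half the most. Time passes only in rows, so rows that do not move let the fingers close, or fill a call up. It gives the time, the measured TCP pose, the force, the opening and the grip force at its end, in the units of the state.
- manip.observe(): the state, without advancing time (a new reading comes with each control period).
- manip.get_image(name): name is "side" or "top" or "wrist"; returns the picture (400x640x3 uint8, blue, green, red); there is no depth.
- manip.get_calibration(name): a dict with "intrinsics" (3x3 intrinsics, pixels), "extrinsics" (4x4, takes a point from camera to world coordinates). Camera axes: x right, y down, z forward; pixel columns grow to the right and rows downward; lengths in m; the calibration is good to about 2 mm. A picture is of the moment at which its call begins: read the wrist's pose just before it. get_calibration takes no time and is no camera call; for the wrist camera it gives the pose at the moment of the call.
- manip.close_job(): hands the job in; it is judged then, once.
The state is a dict: "t": time; "q": joint angles; "dq": joint speeds; "tau": joint torques, N m; "tool_pos": TCP position; "orientation": TCP orientation; "wrist_force": force on the tool from outside, world axes, zero at the start; "torque": the same for the moment, N m; "opening": opening from 0.0 (shut) to 1.0 (fully open); "finger_force": force on a finger pad.
Only numpy, scipy, OpenCV 4.12 (cv2) and the standard library are available. Lean on these libraries where they do the work, as an engineer would, in place of code of your own. Each camera call takes 0.05 s, during which the arm holds its last target. There are 200 camera calls.

### The job

One of the two identical red tins is full of sweets and the other is nearly empty. Find out which is the full one by lifting, and set it down gently, upright, inside the wooden serving tray; leave the other tin standing upright on the table, and do not disturb the blue mug.

Things in the scene. Friction and masses are not known exactly. Their poses are not given: they have to be found in the camera images.
- tin_a: One of two identical closed round tins, red with a brass-coloured lid that stays shut: diameter 58 mm, height 115 mm, standing on the table. Origin at the centre of its underside, z up. Which of the two is full changes from start to start and cannot be seen: the full one weighs 0.39 to 0.53 kg, the nearly empty one about 0.11 kg.
- tin_b: The other of the two identical red tins: diameter 58 mm, height 115 mm, origin at the centre of its underside, z up. Both tins are rigid; a grip of about 25 N round the sides holds either safely, and the contents do not shift noticeably.
- tray: Fixed wooden serving tray with a dark rim, 180 mm (its x) by 240 mm (its y) outside, standing on the table. The inner floor is 10 mm above the table; the rim is 8 mm thick and 25 mm high above the table. Origin at the centre of its underside, z up.
- mug: Loose blue ceramic mug, 76 mm across (about 110 mm with its handle, on its y side), 85 mm high, 0.3 kg; a bystander, standing on the table beyond the tins. Origin at the centre of its underside.
Things that resemble listed ones, but are neither listed nor needed, are in the scene too. Leave any green look-alike of the tin_a alone.

How it is judged:
By the outcome, as a careful person would: the job done as asked, in the order asked, and still so for the second after the job is handed in, with the robot touching nothing.
It also fails if it takes over 51 s, if anything falls off the work surface, if the arm or the gripper's body presses on something with over 40 N, if the wrist force passes 120 N, or if a joint passes its speed limit or range.

## Working session

There is one attempt and no reset: what is moved stays moved. The work goes in short steps, Python scripts to look and compute and a shell command to move; the robot and the scene stay as the last step left them, time stands still between calls to the robot, and variables do not carry over. Pictures are saved under pics/ and viewed, at most 10 in all, crops included, and the job is handed in when it is done.

```bash
mkdir -p pics
python3 - <<'E'
from plant import manip
import cv2,numpy as np
s=manip.observe();print(s['tool_pos'],s['orientation'],s['opening'],s['wrist_force'],manip.tip_extent)
a=manip.get_image("top");b=manip.get_image("side")
cv2.imwrite("pics/top0.png",a);cv2.imwrite("pics/side0.png",b)
for n in("top","side"):
  c=manip.get_calibration(n);print(np.round(c["intrinsics"],1).tolist(),np.round(c["extrinsics"],3).tolist())
E
```

```text
[ 0.17298393 -0.54778421  0.20591925] [ 9.88335929e-01  1.52286872e-01 -3.64992741e-05 -8.93763755e-04] 1.000030625461483 [-0.19417016  0.19014648  0.16626791] 0.022
[[452.9, 0.0, 320.1], [0.0, 452.9, 199.9], [0.0, 0.0, 1.0]] [[0.023, -0.99, 0.137, 0.384], [-1.0, -0.026, -0.017, 0.08], [0.02, -0.137, -0.99, 1.2], [0.0, 0.0, 0.0, 1.0]]
[[502.5, 0.0, 317.5], [0.0, 502.5, 197.4], [0.0, 0.0, 1.0]] [[-0.978, -0.114, 0.174, 0.332], [-0.208, 0.558, -0.803, 1.039], [-0.006, -0.822, -0.57, 0.703], [0.0, 0.0, 0.0, 1.0]]
```

View pics/top0.png

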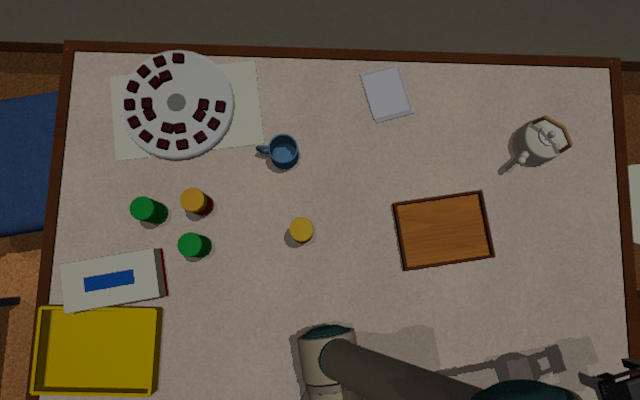

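View pics/side0.png

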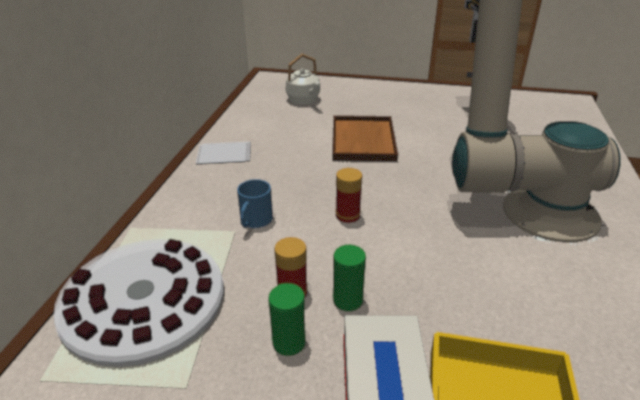

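The top view shows brass-lidded tins at (194,201) and (302,230), green look-alikes at (148,210) and (193,245), the mug at (284,151) and the tray at (443,230). The side view agrees.

```bash
cat > h.py <<'E'
import cv2,numpy as np
from plant import manip
def ray(n,uv,z,c=None):
    c=c or manip.get_calibration(n);K=np.array(c["intrinsics"]);T=np.array(c["extrinsics"])
    d=T[:3,:3]@np.linalg.solve(K,[uv[0],uv[1],1.]);o=T[:3,3]
    return (o+d*(z-o[2])/d[2])[:2]
def blobs(img,lo,hi,amin=60):
    m=cv2.inRange(cv2.cvtColor(img,cv2.COLOR_BGR2HSV),lo,hi)
    cs,_=cv2.findContours(m,cv2.RETR_EXTERNAL,cv2.CHAIN_APPROX_NONE)
    return [c for c in cs if cv2.contourArea(c)>amin]
E
python3 - <<'E'
from h import *
a=cv2.imread("pics/top0.png")
for nm,lo,hi,z in(("brass",(15,150,100),(26,255,255),.115),("green",(50,120,60),(80,255,255),.115),("mug",(98,90,40),(112,255,255),.085),("tray",(6,120,60),(15,255,230),.01)):
  for c in blobs(a,lo,hi,100):
    (u,v),(w,h),an=cv2.minAreaRect(c);p=ray("top",(u,v),z)
    print(nm,(round(u),round(v)),(round(w),round(h)),np.round(p,3),cv2.contourArea(c), [np.round(ray("top",x,z),3).tolist() for x in cv2.boxPoints(cv2.minAreaRect(c))] if nm=="tray" else "")
E
```

```text
brass (93, 351) (124, 89) [0.171 0.573] 10271.0 
brass (300, 229) (22, 23) [0.462 0.107] 404.5 
brass (442, 230) (61, 79) [ 0.469 -0.235] 1251.0 
brass (192, 199) (22, 22) [0.528 0.369] 394.0 
green (190, 244) (23, 23) [0.419 0.369] 417.5 
green (141, 208) (23, 23) [0.504 0.489] 402.5 
mug (108, 280) (14, 50) [0.33  0.565] 630.0 
mug (279, 147) (37, 29) [0.671 0.166] 683.0 
mug (28, 163) (142, 57) [0.612 0.786] 6555.0 
tray (636, 266) (45, 6) [ 0.393 -0.778] 181.0 [[0.452, -0.774], [0.452, -0.79], [0.335, -0.781], [0.334, -0.765]]
tray (20, 318) (162, 41) [0.228 0.81 ] 4419.5 [[0.43, 0.885], [0.433, 0.78], [0.034, 0.738], [0.032, 0.838]]
tray (442, 231) (65, 86) [ 0.474 -0.265] 5089.0 [[0.539, -0.14], [0.58, -0.367], [0.41, -0.389], [0.372, -0.166]]
tray (630, 129) (70, 17) [ 0.767 -0.79 ] 957.0 [[0.867, -0.773], [0.869, -0.821], [0.67, -0.806], [0.668, -0.759]]
tray (30, 84) (29, 59) [0.844 0.855] 1216.5 [[0.883, 0.939], [0.888, 0.78], [0.806, 0.772], [0.801, 0.929]]
```

```bash
for i in 1; do python3 -m handwheel '[[0.4,-0.45,0,0,0,0],[0.79,-0.9,0,0,0,0],[0.79,-0.9,0,0,0,0],[0.79,-0.9,0,0,0,0],[0.79,-0.9,0,0,0,0]]' 94; done
python3 -m handwheel '[[0.79,-0.9,0,0,0,0],[0.79,-0.9,0,0,0,0],[0.79,-0.9,0,0,0,0],[0.79,-0.9,0,0,0,0],[0.79,-0.9,0,0,0,0]]'
python3 -m handwheel '[[0.79,-0.9,0,0,0,0],[0.79,-0.9,0,0,0,0],[0.79,-0.9,0,0,0,0],[0.79,-0.9,0,0,0,0],[0.39,-0.45,0,0,0,0]]'
python3 -m handwheel '[[0.39,-0.45,0,0,0,0],[0,0,0,0,0,0],[0,0,0,0,0,0],[0,0,0,0,0,0],[0,0,0,0,0,0]]'
python3 - <<'E'
from h import *
im=manip.get_image("wrist");c=manip.get_calibration("wrist");s=manip.observe();print(s['tool_pos'],s['orientation'],s['wrist_force'])
cv2.imwrite("pics/w1.png",im)
for b in blobs(im,(15,130,80),(28,255,255),300):
  (u,v),r=cv2.minEnclosingCircle(b);print(u,v,r,ray("wrist",(u,v),.115,c))
E
```

```text
t: 0.6
tool_pos: [0.2604, -0.349, 0.2064]
orientation: [0.988, 0.152, 0.0, -0.0]
wrist_force: [0.2, -0.4, 0.4]
opening: 1.002
finger_force: 0.0
t: 1.1
tool_pos: [0.3567, -0.1299, 0.2067]
orientation: [0.988, 0.152, 0.0, 0.0]
wrist_force: [0.0, -0.5, 0.1]
opening: 1.0
finger_force: 0.0
t: 1.6
tool_pos: [0.444, 0.0688, 0.2065]
orientation: [0.988, 0.154, 0.0, -0.001]
wrist_force: [0.1, -0.7, -0.9]
opening: 1.0
finger_force: 0.0
t: 2.1
tool_pos: [0.4523, 0.0863, 0.2067]
orientation: [0.988, 0.152, -0.0, 0.0]
wrist_force: [-0.4, -0.1, 0.1]
opening: 0.999
finger_force: 0.0
[0.4523942  0.08633161 0.20683051] [9.88454023e-01 1.51520988e-01 1.22264409e-06 1.86158986e-04] [-0.67033433  0.39736107 -0.00452143]
304.70245361328125 181.10736083984375 33.692527770996094 [0.46611592 0.10424659]
15.0 20.0 25.000099182128906 [0.51965794 0.35121418]
```

View pics/w1.png

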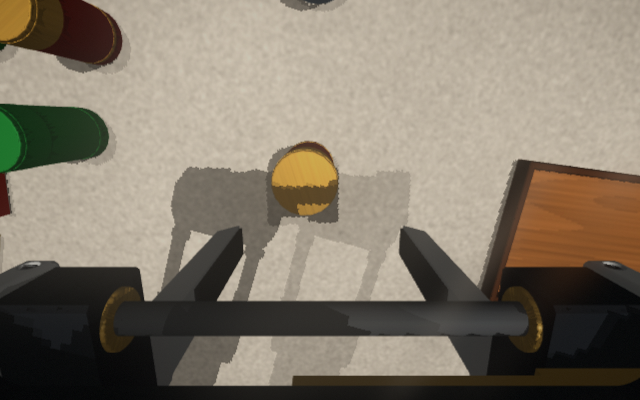

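The wrist view shows the brass lid at (305,181), which agrees with the top view to 4 mm. I'll centre over it, descend, grip and lift.

```bash
python3 -m handwheel '[[0.43,-0.36,0.3,0,0,0],[0,0,0.8,0,0,0],[0,0,0.8,0,0,0],[0,0,0.8,0,0,0],[0,0,0.5,0,0,0]]' 94
python3 -m handwheel '[[0,0,0,0,0,0],[0,0,0,0,0,0],[0,0,0,0,0,0],[0,0,0,0,0,0],[0,0,0,0,0,0]]' 50
python3 -m handwheel '[[0,0,0,0,0,0],[0,0,0,0,0,0],[0,0,0,0,0,0],[0,0,-0.2,0,0,0],[0,0,-0.3,0,0,0]]'
python3 -m handwheel '[[0,0,-0.3,0,0,0],[0,0,-0.2,0,0,0],[0,0,0,0,0,0],[0,0,0,0,0,0],[0,0,0,0,0,0]]'
python3 -m handwheel '[[0,0,0,0,0,0],[0,0,0,0,0,0],[0,0,0,0,0,0],[0,0,0,0,0,0],[0,0,0,0,0,0]]'
```

```text
t: 2.65
tool_pos: [0.4633, 0.1053, 0.0769]
orientation: [0.988, 0.152, -0.001, 0.0]
wrist_force: [1.2, -0.1, -0.4]
opening: 1.003
finger_force: 0.0
t: 3.15
tool_pos: [0.4657, 0.1061, 0.0798]
orientation: [0.988, 0.152, 0.001, 0.0]
wrist_force: [0.0, -0.6, 2.9]
opening: 0.618
finger_force: 30.0
t: 3.65
tool_pos: [0.4637, 0.1062, 0.0985]
orientation: [0.988, 0.152, -0.001, -0.0]
wrist_force: [0.2, -0.7, -1.8]
opening: 0.62
finger_force: 30.0
t: 4.15
tool_pos: [0.4642, 0.1062, 0.1181]
orientation: [0.988, 0.152, -0.001, -0.0]
wrist_force: [0.2, 0.6, -1.1]
opening: 0.621
finger_force: 30.0
t: 4.65
tool_pos: [0.4648, 0.1062, 0.1187]
orientation: [0.988, 0.152, -0.0, 0.0]
wrist_force: [0.2, 0.0, -0.9]
opening: 0.621
finger_force: 30.0
```

Only about 1 N, so this is the nearly empty tin. I'll put it back where it was and go to the other.

```bash
python3 -m handwheel '[[0,0,0.3,0,0,0],[0,0,0.3,0,0,0],[0,0,0.2,0,0,0],[0,0,0.1,0,0,0],[0,0,0.08,0,0,0]]'
python3 -m handwheel '[[0,0,0.02,0,0,0],[0,0,0,0,0,0],[0,0,0,0,0,0],[0,0,0,0,0,0],[0,0,0,0,0,0]]'
python3 -m handwheel '[[0,0,0,0,0,0],[0,0,0,0,0,0],[0,0,0,0,0,0],[0,0,0,0,0,0],[0,0,0,0,0,0]]' 94
python3 -m handwheel '[[0,0,-0.4,0,0,0],[0,0,-0.8,0,0,0],[0,0,-0.8,0,0,0],[0,0,-0.8,0,0,0],[0,0,-0.6,0,0,0]]'
python3 -m handwheel '[[0.4,-0.6,0,0,0,0],[0.5,-0.9,0,0,0,0],[0.5,-0.9,0,0,0,0],[0.5,-0.9,0,0,0,0],[0.4,-0.8,0,0,0,0]]'
python3 -m handwheel '[[0.4,-0.7,0,0,0,0],[0.3,-0.4,0,0,0,0],[0,0,0,0,0,0],[0,0,0,0,0,0],[0,0,0,0,0,0]]'
python3 - <<'E'
from h import *
im=manip.get_image("wrist");c=manip.get_calibration("wrist");t=manip.get_image("top");s=manip.observe();print(s['t'],s['tool_pos'],s['orientation'],s['wrist_force'])
cv2.imwrite("pics/w2.png",im);cv2.imwrite("pics/t2.png",t)
for b in blobs(im,(15,130,80),(28,255,255),300):
  (u,v),r=cv2.minEnclosingCircle(b);print(u,v,r,ray("wrist",(u,v),.115,c))
for b in blobs(im,(50,100,40),(80,255,255),300): print("g",cv2.boundingRect(b))
for b in blobs(t,(15,150,100),(26,255,255),100):
  (u,v),r=cv2.minEnclosingCircle(b);print(u,v,r,ray("top",(u,v),.115))
E
```

```text
t: 5.15
tool_pos: [0.4649, 0.1061, 0.0796]
orientation: [0.988, 0.152, -0.0, 0.0]
wrist_force: [-3.1, -0.7, 23.2]
opening: 0.624
finger_force: 30.0
t: 5.65
tool_pos: [0.4651, 0.1062, 0.0799]
orientation: [0.988, 0.152, 0.0, 0.0]
wrist_force: [-1.8, -1.3, 5.4]
opening: 0.622
finger_force: 30.0
t: 6.15
tool_pos: [0.4648, 0.1062, 0.0786]
orientation: [0.988, 0.152, -0.0, 0.0]
wrist_force: [-0.5, -0.4, -0.5]
opening: 0.986
finger_force: 0.0
t: 6.65
tool_pos: [0.4653, 0.1063, 0.2167]
orientation: [0.988, 0.152, 0.001, 0.0]
wrist_force: [-0.1, -0.4, -0.4]
opening: 0.998
finger_force: 0.0
t: 7.15
tool_pos: [0.5034, 0.2923, 0.2145]
orientation: [0.988, 0.152, 0.0, -0.0]
wrist_force: [-0.2, -0.0, 0.0]
opening: 0.998
finger_force: 0.0
t: 7.65
tool_pos: [0.5162, 0.3396, 0.2146]
orientation: [0.988, 0.152, -0.0, 0.0]
wrist_force: [0.1, -0.0, -0.2]
opening: 1.0
finger_force: 0.0
7.75 [0.51640968 0.33958016 0.21494889] [ 9.88417797e-01  1.51757104e-01 -3.21085516e-05  1.94787884e-04] [0.02517696 0.62676096 0.38778782]
292.7738952636719 174.28848266601562 32.98347473144531 [0.53111921 0.36911362]
g (233, 219, 66, 83)
g (122, 128, 88, 66)
88.3147201538086 355.8730163574219 69.45076751708984 [0.16054741 0.58281416]
300.8607177734375 229.73460388183594 11.92811107635498 [0.46074847 0.10569326]
442.5 230.5 51.21044921875 [ 0.46723246 -0.23534153]
```

View pics/w2.png

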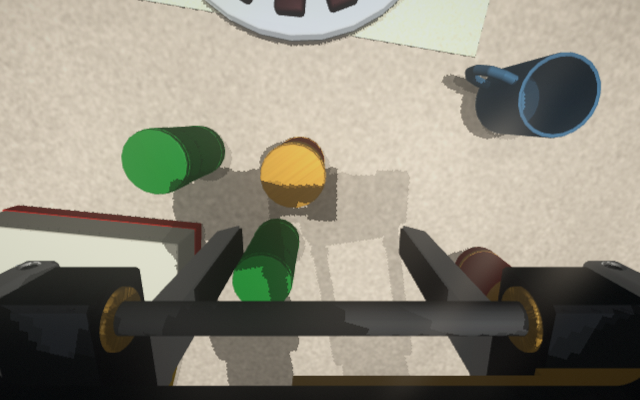

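Wrist view: the lid at (293,174) stands clear of both green tins, which are at (155,160) and (265,265). I'll grip it and lift.

```bash
python3 -m handwheel '[[0.54,-0.58,0.2,0,0,0],[0,0,0.6,0,0,0],[0,0,0.9,0,0,0],[0,0,0.9,0,0,0],[0,0,0.6,0,0,0]]' 94
python3 -m handwheel '[[0,0,0.2,0,0,0],[0,0,0,0,0,0],[0,0,0,0,0,0],[0,0,0,0,0,0],[0,0,0,0,0,0]]'
python3 -m handwheel '[[0,0,0,0,0,0],[0,0,0,0,0,0],[0,0,0,0,0,0],[0,0,0,0,0,0],[0,0,0,0,0,0]]' 50
python3 -m handwheel '[[0,0,0,0,0,0],[0,0,0,0,0,0],[0,0,0,0,0,0],[0,0,-0.2,0,0,0],[0,0,-0.3,0,0,0]]'
python3 -m handwheel '[[0,0,-0.3,0,0,0],[0,0,-0.2,0,0,0],[0,0,0,0,0,0],[0,0,0,0,0,0],[0,0,0,0,0,0]]'
python3 -m handwheel '[[0,0,0,0,0,0],[0,0,0,0,0,0],[0,0,0,0,0,0],[0,0,0,0,0,0],[0,0,0,0,0,0]]'
```

```text
t: 8.25
tool_pos: [0.529, 0.3677, 0.0846]
orientation: [0.988, 0.152, -0.001, 0.001]
wrist_force: [-0.3, 1.0, -0.1]
opening: 0.997
finger_force: 0.0
t: 8.75
tool_pos: [0.5311, 0.3698, 0.0803]
orientation: [0.988, 0.152, 0.001, -0.0]
wrist_force: [-0.2, -0.6, 0.7]
opening: 0.998
finger_force: 0.0
t: 9.25
tool_pos: [0.5301, 0.3697, 0.0787]
orientation: [0.988, 0.152, -0.0, -0.0]
wrist_force: [-1.0, 0.3, -0.4]
opening: 0.622
finger_force: 30.0
t: 9.75
tool_pos: [0.529, 0.3682, 0.0976]
orientation: [0.988, 0.152, -0.002, 0.001]
wrist_force: [0.4, 0.3, -5.0]
opening: 0.621
finger_force: 30.0
t: 10.25
tool_pos: [0.5298, 0.369, 0.1182]
orientation: [0.988, 0.152, -0.001, 0.0]
wrist_force: [0.4, 0.8, -4.7]
opening: 0.619
finger_force: 30.0
t: 10.75
tool_pos: [0.5302, 0.3693, 0.1186]
orientation: [0.988, 0.152, -0.0, 0.0]
wrist_force: [0.3, -1.4, -3.5]
opening: 0.625
finger_force: 30.0
```

About 4.5 N, so this is the full tin. I'll raise it and carry it over to the tray.

```bash
python3 -m handwheel '[[0,0,-0.3,0,0,0],[0,0,-0.8,0,0,0],[0,0,-0.9,0,0,0],[0,0,-0.8,0,0,0],[0,0,-0.4,0,0,0]]'
python3 -m handwheel '[[-0.08,0.2,0,0,0,0],[-0.17,0.4,0,0,0,0],[-0.25,0.6,0,0,0,0],[-0.29,0.7,0,0,0,0],[-0.29,0.7,0,0,0,0]]'
python3 -m handwheel '[[-0.29,0.7,0,0,0,0],[-0.29,0.7,0,0,0,0],[-0.29,0.7,0,0,0,0],[-0.29,0.7,0,0,0,0],[-0.29,0.7,0,0,0,0]]'
python3 -m handwheel '[[-0.29,0.7,0,0,0,0],[-0.29,0.7,0,0,0,0],[-0.29,0.7,0,0,0,0],[-0.29,0.7,0,0,0,0],[-0.29,0.7,0,0,0,0]]'
python3 -m handwheel '[[-0.29,0.7,0,0,0,0],[-0.29,0.7,0,0,0,0],[-0.29,0.7,0,0,0,0],[-0.29,0.7,0,0,0,0],[-0.29,0.7,0,0,0,0]]'
python3 -m handwheel '[[-0.25,0.6,0,0,0,0],[-0.21,0.5,0,0,0,0],[-0.13,0.3,0,0,0,0],[-0.08,0.2,0,0,0,0],[0,0,0,0,0,0]]'
python3 -m handwheel '[[0,0,0,0,0,0],[0,0,0,0,0,0],[0,0,0,0,0,0],[0,0,0,0,0,0],[0,0,0,0,0,0]]'
```

```text
t: 11.25
tool_pos: [0.5316, 0.3701, 0.2517]
orientation: [0.988, 0.152, 0.003, -0.001]
wrist_force: [0.4, 0.1, -4.4]
opening: 0.62
finger_force: 30.0
t: 11.75
tool_pos: [0.5185, 0.2542, 0.2447]
orientation: [0.988, 0.152, -0.002, 0.001]
wrist_force: [1.4, -0.6, -4.6]
opening: 0.621
finger_force: 30.0
t: 12.25
tool_pos: [0.5048, 0.1035, 0.245]
orientation: [0.988, 0.152, -0.002, 0.0]
wrist_force: [1.2, -0.3, -4.8]
opening: 0.622
finger_force: 30.0
t: 12.75
tool_pos: [0.4912, -0.0467, 0.2451]
orientation: [0.988, 0.152, -0.002, -0.0]
wrist_force: [-0.1, -0.0, -4.1]
opening: 0.622
finger_force: 30.0
t: 13.25
tool_pos: [0.478, -0.197, 0.245]
orientation: [0.988, 0.152, -0.002, -0.001]
wrist_force: [-0.1, 0.3, -3.9]
opening: 0.624
finger_force: 30.0
t: 13.75
tool_pos: [0.4737, -0.2654, 0.246]
orientation: [0.988, 0.152, -0.001, -0.0]
wrist_force: [-0.7, -0.1, -4.5]
opening: 0.618
finger_force: 30.0
t: 14.25
tool_pos: [0.4746, -0.2645, 0.2469]
orientation: [0.988, 0.153, 0.0, 0.0]
wrist_force: [0.0, 0.5, -4.8]
opening: 0.618
finger_force: 30.0
```

```bash
python3 -m handwheel '[[0,0,0.3,0,0,0],[0,0,0.8,0,0,0],[0,0,0.8,0,0,0],[0,0,0.7,0,0,0],[0,0,0.5,0,0,0]]'
python3 -m handwheel '[[0,0,0.4,0,0,0],[0,0,0.2,0,0,0],[0,0,0.04,0,0,0],[0,0,0.02,0,0,0],[0,0,0,0,0,0]]'
python3 -m handwheel '[[0,0,0.03,0,0,0],[0,0,0.03,0,0,0],[0,0,0.03,0,0,0],[0,0,0,0,0,0],[0,0,0,0,0,0]]'
```

```text
t: 14.75
tool_pos: [0.4732, -0.2639, 0.1199]
orientation: [0.988, 0.152, -0.001, -0.001]
wrist_force: [-0.2, 0.7, -5.1]
opening: 0.623
finger_force: 30.0
t: 15.25
tool_pos: [0.4751, -0.2653, 0.0971]
orientation: [0.988, 0.152, 0.001, 0.001]
wrist_force: [-0.8, -0.0, -4.5]
opening: 0.62
finger_force: 30.0
t: 15.75
tool_pos: [0.4745, -0.2649, 0.0928]
orientation: [0.988, 0.152, 0.0, 0.0]
wrist_force: [1.2, 0.4, -4.1]
opening: 0.617
finger_force: 30.0
```

```bash
python3 -m handwheel '[[0,0,0.03,0,0,0],[0,0,0.03,0,0,0],[0,0,0.02,0,0,0],[0,0,0,0,0,0],[0,0,0,0,0,0]]'
python3 -m handwheel '[[0,0,0.02,0,0,0],[0,0,0,0,0,0],[0,0,0,0,0,0],[0,0,0,0,0,0],[0,0,0,0,0,0]]'
```

```text
t: 16.25
tool_pos: [0.4746, -0.2649, 0.0895]
orientation: [0.988, 0.152, -0.0, 0.0]
wrist_force: [0.1, 0.1, -4.2]
opening: 0.622
finger_force: 30.0
t: 16.75
tool_pos: [0.4745, -0.2649, 0.0888]
orientation: [0.988, 0.152, -0.0, 0.0]
wrist_force: [0.5, -0.4, -3.9]
opening: 0.618
finger_force: 30.0
```

```bash
python3 -m handwheel '[[0,0,0.02,0,0,0],[0,0,0.01,0,0,0],[0,0,0,0,0,0],[0,0,0,0,0,0],[0,0,0,0,0,0]]'
```

```text
t: 17.25
tool_pos: [0.4747, -0.2648, 0.0886]
orientation: [0.988, 0.152, 0.0, 0.0]
wrist_force: [-1.5, 1.6, 5.2]
opening: 0.617
finger_force: 30.0
```

Contact: the force went from -4 N to +5 N. I'll release and retreat straight up.

```bash
python3 -m handwheel '[[0,0,0,0,0,0],[0,0,0,0,0,0],[0,0,0,0,0,0],[0,0,0,0,0,0],[0,0,0,0,0,0]]' 94
python3 -m handwheel '[[0,0,-0.2,0,0,0],[0,0,-0.6,0,0,0],[0,0,-0.8,0,0,0],[0,0,-0.8,0,0,0],[0,0,-0.8,0,0,0]]'
python3 -m handwheel '[[-0.5,0.6,-0.3,0,0,0],[-0.7,0.8,0,0,0,0],[-0.7,0.8,0,0,0,0],[-0.7,0.8,0,0,0,0],[-0.5,0.6,0,0,0,0]]'
python3 -m handwheel '[[-0.5,0.6,0,0,0,0],[-0.3,0.3,0,0,0,0],[0,0,0,0,0,0],[0,0,0,0,0,0],[0,0,0,0,0,0]]'
python3 - <<'E'
from h import *
t=manip.get_image("top");b=manip.get_image("side")
cv2.imwrite("pics/end.png",cv2.resize(np.vstack([t,b]),(480,600)))
E
```

```text
t: 17.75
tool_pos: [0.4746, -0.265, 0.0875]
orientation: [0.988, 0.152, 0.0, 0.0]
wrist_force: [0.9, -1.0, 0.3]
opening: 0.986
finger_force: 0.0
t: 18.25
tool_pos: [0.4745, -0.2648, 0.2174]
orientation: [0.988, 0.152, 0.0, 0.0]
wrist_force: [-0.1, -0.4, -1.2]
opening: 1.0
finger_force: 0.0
t: 18.75
tool_pos: [0.3984, -0.4418, 0.2282]
orientation: [0.988, 0.152, -0.0, 0.001]
wrist_force: [-0.9, -0.1, 0.1]
opening: 1.0
finger_force: 0.0
t: 19.25
tool_pos: [0.3806, -0.482, 0.2278]
orientation: [0.988, 0.153, 0.0, -0.0]
wrist_force: [0.2, -0.4, 1.0]
opening: 0.998
finger_force: 0.0
```

View pics/end.png

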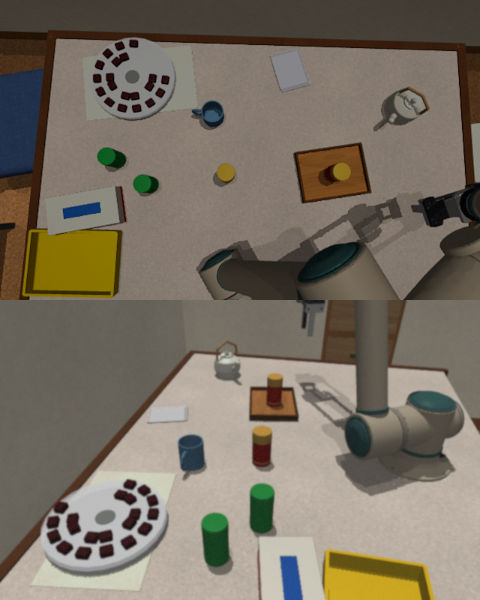

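The full tin stands upright in the tray, with its lid at about (342,172) in the combined picture. The other tin is upright on the table at (226,173), and the mug and green tins have not moved.

```bash
python3 -c "from plant import manip;print(manip.close_job())"
```

```text
the job is handed in; nothing more can be done
None
```

The full tin (about 4.5 N when lifted, against about 1 N for the other) stands upright in the tray; the nearly empty one is upright on the table, the mug was not touched, and the job was handed in at about 19 s.

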